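# Stack two plaster discs on the press stand and hold its weighted arm level above them

## Task

Lay the larger plaster disc flat in the middle of the press stand's round pad and the smaller disc centred on top of it, letting go of each. Then pick up the steel press arm at its balance point and finish while still holding it still and level about 3 cm clear above the stack, its heavy head straight over the discs and its eye straight over the stud, so that I can fit the spring under it; do not set it down or let go. Leave the jaw model, the wax sheets and everything else on the bench where they are.

Things in the scene. Friction and masses are not known exactly. Their poses are not given: they have to be found in the camera images.
- stand: press stand, fixed to the bench: a round aluminium pad (100 mm across, 16 mm high, flat top) joined by a low dark rail (36 mm wide, 10 mm high) to an upright stud. Origin on the bench under the pad's centre; its x axis runs level from the pad to the stud, z up. Its place and yaw vary.
- pad_top (a point): centre of the flat top of the stand's pad, 16 mm above the bench; axes as the stand's
- stud_top (a point): tip of the stand's upright stud (12 mm thick, tip 48 mm above the bench), 150 mm from the pad's centre along the stand's x
- press_arm: loose steel press arm, 190 mm long, 0.33 to 0.51 kg: heavy round head (44 mm across, 45 mm high) at its -x end, straight bar 14 mm wide (y), 16 mm high, small round eye (32 mm across, 34 mm high, 16 mm hole) at +x. It stands on the undersides of head and eye; the bar spans 18 to 34 mm above them. Origin under the balance point, level with the undersides; x from head to eye, z up.
- press_balance (a point): the arm's balance point (centre of mass along its length): inside the bar, half-way up it, 26 mm above the undersides, 50 mm from the head's centre towards the eye and 100 mm from the eye's centre; axes as the arm's. The place to grip the bar across its 14 mm width.
- press_head (a point): centre of the underside of the arm's head; axes as the arm's
- press_eye (a point): centre of the underside of the arm's eye; axes as the arm's
- disc_large: the larger loose plaster disc, 60 mm across, 14 mm thick, 70 g, lying flat; origin at the centre of its underside, z up
- disc_large_mid (a point): centre of the larger disc, half-way up (7 mm above its underside)
- disc_small: the smaller loose plaster disc, 46 mm across, 14 mm thick, 45 g, lying flat; origin at the centre of its underside, z up
- disc_small_mid (a point): centre of the smaller disc, half-way up (7 mm above its underside)
- jaw_model: loose plaster jaw model, 75 x 67 x 32 mm, near the front of the bench; a bystander to be left alone; origin at the centre of its underside
- wax_pack: loose pack of pink wax sheets, 151 x 78 x 11 mm, to the back; a bystander to be left alone; origin at the centre of its underside

How it is judged:
By the outcome, as a careful person would: the job done as asked, in the order asked, and still so for the second after the job is handed in, while the arm keeps its last pose, push and grip.
It also fails if it takes over 69 s, if anything falls off the work surface, if the arm or the gripper's body presses on something with over 40 N, if the wrist force passes 120 N, or if a joint passes its speed limit or range.

## Robot

A 7-joint arm with a two-finger parallel gripper is mounted at the origin on a cart in front of the work surface, level with it; the furniture and walls round the work are solid. World frame = base frame: x ahead of the robot, y to its left, z up, the work surface at z = 0. Lengths are in m, angles in degrees, forces in N, time in s.
With the tool pointing down it reaches from about 0.425 to 0.875 m from the base axis. Payload 4.7 kg.
Tool frame: the origin (TCP) lies between the finger pads; the fingertips stand 22 mm ahead of it and the grasp point (between the pads) lies 3 mm ahead of it; z points along the fingers, y is the line along which they close (so a half turn about z gives the same grasp; the last joint's range is limited). The gripper opens to 87 mm and grips with 3 to 60 N. Pads are 19 mm wide; open, the fingers measure 117 mm over their backs; the gripper's body (75 mm by 190 mm) begins 51 mm behind the grasp point.
Start: joints at [-67.145, 18.392, -4.016, 83.108, 1.295, 78.541, -3.26], TCP at [0.244, 0.602, 0.245] pointing down, gripper open.
Joint ranges: [-163.93, 163.93], [-17.29, 119.83], [-79.2, 71.16], [3.27, 140.29], [-89.18, 269.18], [5.43, 117.66], [-154.24, 154.24]. Speed limits (degrees/s): [147.25, 147.25, 180, 180, 180, 180, 180].

## Interface

Orientations are given as [roll, pitch, yaw] about the fixed x, y, z axes, in that order (R = Rz(yaw) Ry(pitch) Rx(roll)).
In Python, from cell import env gives the robot as it stands.
- The arm moves only by the tool drive_tool, never from a script. Its argument "moves" is a list of rows, each a list of 3 entries, a list of its own where there are three numbers: the shift along the tool's x, y, z in mm, then the turn, a rotation vector about the tool's x, y, z in rad, then the closure, from 0 (fully open) to 1 (shut). In form: [[[x, y, z], [wx, wy, wz], jaw], ...]. A call has 1 to 12 rows; each row shifts and turns the commanded pose from where the row before left it, along the tool's axes as they then stand; what a row does not reach is not made up. A row lasts 1/12 s, in which the tool goes at most 41.7 mm and 7.16 degrees, less where a joint would pass 70% of its speed; a pose out of reach is approached as far as the arm can. A call with a gripper value outside its range is refused whole. The fingers move at their own pace and stop on an object; "newtons" is the grip in N (left out, the last holds). Time passes only in rows, so rows that do not move let the fingers close. It gives the time, the measured TCP pose, the force, the opening and the grip force at its end, in the units of the state.
- env.get_obs(): the state, without advancing time (a new reading comes with each control period).
- env.read_camera(name): name is "scene" or "top"; returns (picture, depth): 384x512x3 uint8, blue, green, red; 384x512 float32, m along the optical axis (not along the pixel's ray), 0 where there is no reading.
- env.get_calibration(name): a dict with "fx", "fy", "cx", "cy" (pixels), "k1" (the pictures are not rectified: a ray, as slopes to the right and down, at radius r is drawn at 1 + k1 r^2 times it, then the intrinsics apply), "T" (4x4, takes a point from camera to world coordinates). Camera axes: x right, y down, z forward; pixel columns grow to the right and rows downward; lengths in m; the calibration is good to about 2 mm. A picture is of the moment at which its call begins. get_calibration takes no time and is no camera call.
- env.sign_off(): hands the job in; it is judged then, once.
The state is a dict: "time_s": time; "qpos": joint angles; "joint_velocities": joint speeds; "effort": joint torques, N m; "tool_pos": TCP position; "tool_rot": TCP orientation; "force": force on the tool from outside, world axes, zero at the start; "wrist_torque": the same for the moment, N m; "grip_width": finger opening in m; "grasp_force": force on a finger pad.
Only numpy, scipy, OpenCV 4.12 (cv2) and the standard library are available. Lean on these libraries where they do the work, as an engineer would, in place of code of your own. Each camera call takes 0.05 s, during which the arm holds its last target. There are 200 camera calls.

## Working session

There is one attempt and no reset: what is moved stays moved. The work goes in short steps, Python scripts to look and compute and a tool call to move; the robot and the scene stay as the last step left them, time stands still between calls to the robot, and variables do not carry over. Pictures are saved under pics/ and viewed, at most 11 in all, crops included, and the job is handed in when it is done.

Besides the shell and the picture viewer there is one more tool, called by a JSON object that holds its "op" and its "data", one argument or row to a line. drive_tool: Moves the arm, as the interface text tells. Its arguments: {"type":"object","properties":{"moves":{"type":"array"},"newtons":{"type":"number"}},"required":["moves"]}

```bash
mkdir -p pics
python3 - <<'E'
from cell import env
import cv2,numpy as np,pickle
o=env.get_obs();print(o)
for n in("scene","top"):
    p,d=env.read_camera(n);cv2.imwrite(f"pics/{n}0.png",p);np.savez(f"{n}0.npz",p=p,d=d)
    print(n,env.get_calibration(n))
E
```

```text
{'time_s': 0.0, 'qpos': array([-67.14564861,  18.43913275,  -4.0147479 ,  83.17462454,
         1.29520124,  78.53847534,  -3.26095342]), 'joint_velocities': array([-0.06173402, -0.00788395, -0.03229438, -0.07749039, -0.02139845,
       -0.03263745, -0.02549818]), 'effort': array([-4.47238572e-04, -4.91293144e+01, -4.04150197e-01, -3.12526023e+01,
       -6.40215911e-02,  4.37454320e-02,  1.73712365e-04]), 'tool_pos': array([0.2438504 , 0.60199023, 0.24346295]), 'tool_rot': array([-1.79893015e+02,  6.06271118e-03,  1.57953741e+02]), 'force': array([-0.58630189,  0.37175252,  0.2534037 ]), 'wrist_torque': array([ 0.00502027, -0.02175931,  0.03618899]), 'grasp_force': 0.0, 'grip_width': 0.08686477475125697}
scene {'fx': 388.8571773944255, 'fy': 388.8571773944255, 'cx': 256.7644845467834, 'cy': 195.41473943646525, 'k1': 0.03544471297963886, 'T': array([[ 0.89339372, -0.30222355,  0.33242831,  0.15938542],
       [-0.44925127, -0.59341007,  0.6678606 , -0.7594715 ],
       [-0.00457689, -0.74600631, -0.66592315,  0.85911775],
       [ 0.        ,  0.        ,  0.        ,  1.        ]])}
top {'fx': 364.86269125526184, 'fy': 364.86269125526184, 'cx': 256.64867779484297, 'cy': 192.4679706067999, 'k1': -0.09389564333226234, 'T': array([[-0.01400759, -0.99476287,  0.10124536,  0.43504846],
       [-0.99986898,  0.01311369, -0.00948923,  0.03967628],
       [ 0.00811184, -0.10136502, -0.99481623,  1.07927588],
       [ 0.        ,  0.        ,  0.        ,  1.        ]])}
```

View pics/scene0.png

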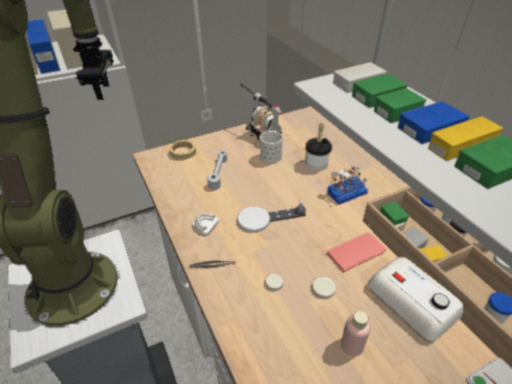

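View pics/top0.png

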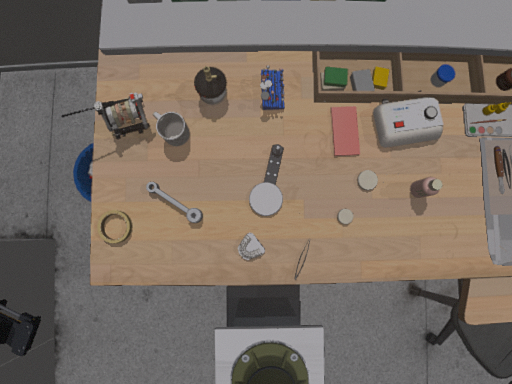

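The scene view shows the pad at (254,218) with the stud at about (300,210), discs at (323,288) and (274,282), and the press arm running (214,182)-(222,157). The top view has the pad at (266,199), stud (277,149), large disc (367,181), small disc (345,216), press arm (153,187)-(194,215).

```bash
cat > h.py <<'E'
from cell import env
import cv2,numpy as np
C={n:env.get_calibration(n) for n in("scene","top")}
def rays(n,uv):
    c=C[n];K=np.array([[c["fx"],0,c["cx"]],[0,c["fy"],c["cy"]],[0,0,1]])
    s=cv2.undistortPoints(np.float64(uv).reshape(-1,1,2),K,np.array([c["k1"],0,0,0,0.])).reshape(-1,2)
    return np.c_[s,np.ones(len(s))]
def onplane(n,uv,z):
    T=C[n]["T"];d=rays(n,uv)@T[:3,:3].T;o=T[:3,3]
    return o+d*((z-o[2])/d[:,2])[:,None]
def cloud(n,d):
    v,u=np.mgrid[:d.shape[0],:d.shape[1]]
    r=rays(n,np.c_[u.ravel(),v.ravel()]);T=C[n]["T"]
    P=(r*d.ravel()[:,None])@T[:3,:3].T+T[:3,3]
    return P.reshape(*d.shape,3)
def blob(m,u,v):
    _,l=cv2.connectedComponents(m.astype(np.uint8),connectivity=4);w=l[v-3:v+4,u-3:u+4];w=w[w>0]
    return l==np.bincount(w).argmax()
E
python3 - <<'E'
from h import *
z=np.load("top0.npz");p,d=z["p"],z["d"];P=cloud("top",d)
print("bench z",np.median(P[225:270,300:330,2]),np.std(P[225:270,300:330,2]))
s=np.load("scene0.npz");S=cloud("scene",s["d"])
print("bench z scene",np.median(S[190:250,340:350,2]), np.median(S[255:300,240:255,2]))
for nm,(u,v) in dict(pad=(266,199),big=(367,181),small=(345,216),head=(194,215),eye=(153,187),stud=(277,149)).items():print(nm,P[v,u])
for nm,(u,v) in dict(pad=(254,218),big=(323,288),small=(274,282)).items():print(nm,S[v,u])
a=cv2.resize(p[130:270,130:290],None,fx=5,fy=4.2,interpolation=3)
b=cv2.resize(s["p"][130:310,140:345],None,fx=3.3,fy=3.3,interpolation=3)
cv2.imwrite("pics/c1.png",cv2.resize(p[130:270,130:300],None,fx=4.2,fy=4.2,interpolation=3));cv2.imwrite("pics/c2.png",b)
for nm,q,n,(u,v) in [("pad",p,"top",(266,199)),("big",p,"top",(367,181)),("small",p,"top",(345,216)),("big",s["p"],"scene",(323,288)),("small",s["p"],"scene",(274,282)),("pad",s["p"],"scene",(254,218))]:
    hsv=cv2.cvtColor(q,cv2.COLOR_BGR2HSV);print(nm,n,hsv[v,u],hsv[v,u-40 if nm!="pad" else u-55])
E
```

```text
bench z 1.002320742105045e-05 0.08286072628374071
bench z scene 0.0015669607557827203 0.0008284168018471982
pad [0.52367965 0.00246043 0.01621965]
big [ 0.57329771 -0.29918862  0.01523821]
small [ 0.47060535 -0.22970671  0.01180695]
head [0.47839973 0.20835353 0.04533798]
eye [ 0.56567092  0.34001867 -0.00194636]
stud [ 0.66565661 -0.03073264  0.04573382]
pad [ 0.52507745 -0.00492744  0.01849593]
big [ 0.57287355 -0.30758129  0.01311254]
small [ 0.46840805 -0.23619866  0.01560869]
pad top [150   6 166] [ 14  65 157]
big top [ 19  35 162] [ 14  70 154]
small top [ 20  29 160] [ 13  65 154]
big scene [ 25  32 222] [ 14  70 212]
small scene [ 27  31 221] [ 16  77 218]
pad scene [ 30   3 227] [ 23  16 193]
```

View pics/c1.png

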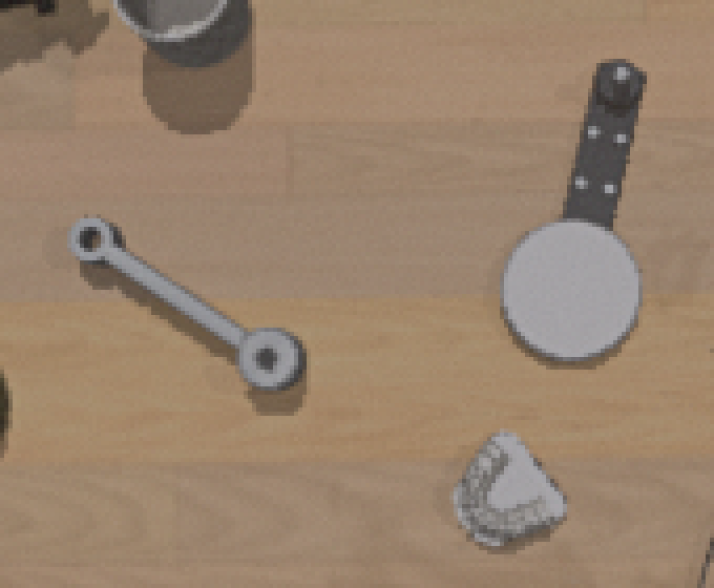

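View pics/c2.png

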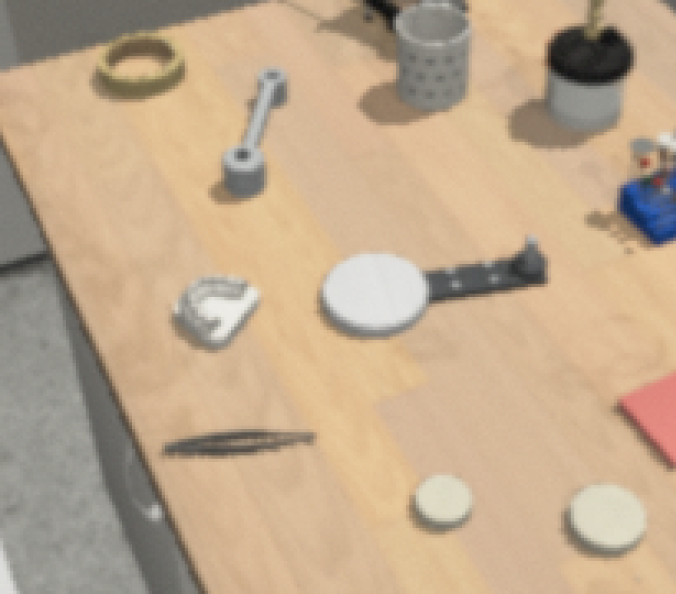

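The crops confirm: head at top-view pixel (193.8,215), eye (152.1,187.1), pad centre about (266,199), stud (277.5,147.5); all clear of neighbours.

```bash
cat >> h.py <<'E'
def sil(n,p,u,v,z,smax=50,vmin=110):
    h=cv2.cvtColor(p,cv2.COLOR_BGR2HSV);m=blob((h[...,1]<smax)&(h[...,2]>vmin),u,v)
    c=max(cv2.findContours(m.astype(np.uint8),0,1)[0],key=cv2.contourArea)
    Q=onplane(n,c.reshape(-1,2),z)[:,:2]
    M=cv2.moments(c);ctr=onplane(n,[[M["m10"]/M["m00"],M["m01"]/M["m00"]]],z)[0,:2]
    (cc,r)=cv2.minEnclosingCircle((Q*1000).astype(np.float32))
    return ctr.round(4),(np.array(cc)/1000).round(4),round(r,1),m
E
python3 - <<'E'
from h import *
t=np.load("top0.npz")["p"];s=np.load("scene0.npz")["p"]
for n,p,L in(("top",t,dict(big=(367,181,.007),small=(345,216,.007),pad=(266,199,.016))),("scene",s,dict(big=(323,288,.007),small=(274,282,.007),pad=(254,218,.016)))):
    for k,(u,v,z) in L.items():print(n,k,sil(n,p,u,v,z,50 if k!="pad" else 30,110 if k!="pad" else 140)[:3])
g=cv2.GaussianBlur(cv2.cvtColor(t,cv2.COLOR_BGR2HSV),(3,3),0)
m=((g[...,1]<40)&(g[...,2]>90)).astype(np.uint8)
m=blob(m,180,206)
print("arm px",m.sum(),cv2.boundingRect(m.astype(np.uint8)))
v,u=np.nonzero(m);b=u<158
for k,sel in(("eye",(u<158)),("head",(u>186))):
    print(k,u[sel].min(),u[sel].max(),v[sel].min(),v[sel].max())
print("headtop",onplane("top",[[193.8,215]],.045),"eyetop",onplane("top",[[152.1,187.1]],.034))
x=onplane("top",[[193.8,215]],.045)[0]-onplane("top",[[152.1,187.1]],.034)[0];print(np.hypot(*x[:2]))
print("stud",onplane("top",[[130+622/4.2,130+72/4.2]],.048), "scene",onplane("scene",[[140+532/3.3,130+238/3.3]],.048))
print("head sc",onplane("scene",[[140+242/3.3,130+155/3.3]],.045),"eye",onplane("scene",[[140+271/3.3,130+76/3.3]],.034))
E
```

```text
top big (array([ 0.5795, -0.3033]), array([ 0.5788, -0.3033]), 30.3)
top small (array([ 0.4712, -0.2314]), array([ 0.4718, -0.2319]), 23.2)
top pad (array([0.5258, 0.0035]), array([0.5264, 0.0031]), 48.0)
scene big (array([ 0.579 , -0.3016]), array([ 0.5796, -0.3013]), 32.3)
scene small (array([ 0.4723, -0.2296]), array([ 0.4729, -0.2295]), 25.2)
scene pad (array([ 0.5246, -0.0029]), array([ 0.5257, -0.0028]), 51.6)
arm px 441 (146, 182, 56, 41)
eye 146 157 182 193
head 187 201 208 222
headtop [[0.47842055 0.20897835 0.045     ]] eyetop [[0.56107291 0.332674   0.034     ]]
0.1487683717810212
stud [[ 0.67058097 -0.03385491  0.048     ]] scene [[ 0.67197185 -0.0355204   0.048     ]]
head sc [[0.47858233 0.20466524 0.045     ]] eye [[0.56301924 0.3314748  0.034     ]]
```

{"op": "drive_tool", "data": {
  "moves": [
    [[-13, -14, 0], [0, 0, 0], 0],
    [[-27, -29.5, 0], [0, 0, 0], 0],
    [[-27, -29.5, 0], [0, 0, 0], 0],
    [[-27, -29.5, 0], [0, 0, 0], 0],
    [[-27, -29.5, 0], [0, 0, 0], 0],
    [[-27, -29.5, 0], [0, 0, 0], 0],
    [[-27, -29.5, 0], [0, 0, 0], 0],
    [[-27, -29.5, 0], [0, 0, 0], 0],
    [[-27, -29.5, 0], [0, 0, 0], 0],
    [[-27, -29.5, 0], [0, 0, 0], 0],
    [[-27, -29.5, 0], [0, 0, 0], 0],
    [[-27, -29.5, 0], [0, 0, 0], 0]
  ],
  "newtons": 15
}}

```text
time_s: 1.1
tool_pos: [0.4043, 0.1703, 0.2444]
tool_rot: [180.0, -0.0, 158.0]
force: [0.7, 0.5, -0.3]
grip_width: 0.0872
grasp_force: 0.0
```

{"op": "drive_tool", "data": {
  "moves": [
    [[-27, -29.5, 5], [0, 0, 0], 0],
    [[-27, -29.5, 8], [0, 0, 0], 0],
    [[-27, -29.5, 8], [0, 0, 0], 0],
    [[-27, -29.5, 8], [0, 0, 0], 0],
    [[-27, -29.5, 8], [0, 0, 0], 0],
    [[-27, -29.5, 8], [0, 0, 0], 0],
    [[-27, -29.5, 8], [0, 0, 0], 0],
    [[-27, -29.5, 8], [0, 0, 0], 0],
    [[-27, -29.5, 8], [0, 0, 0], 0],
    [[-27, -29.5, 8], [0, 0, 0], 0],
    [[-27, -29.5, 8], [0, 0, 0], 0],
    [[-20, -20, 8], [0, 0, 0], 0]
  ]
}}

```text
time_s: 2.1
tool_pos: [0.5687, -0.2698, 0.1507]
tool_rot: [-179.9, 0.0, 157.8]
force: [0.0, -0.3, 1.8]
grip_width: 0.0868
grasp_force: 0.0
```

```bash
cat >> h.py <<'E'
from scipy.spatial.transform import Rotation as Ro
def go(xyz,rpy=None):
    o=env.get_obs();R=Ro.from_euler("xyz",o["tool_rot"],degrees=True)
    s=R.inv().apply(np.array(xyz)-o["tool_pos"])*1000
    print("t",round(o["time_s"],2),"pos",o["tool_pos"].round(4),"rot",o["tool_rot"].round(2),"q",o["qpos"].round(0),"F",o["force"].round(1),"w",round(o["grip_width"],4),round(float(o["grasp_force"]),1))
    print("shift mm",s.round(1),"norm",np.linalg.norm(s).round(1))
    if rpy is not None:print("turn",(R.inv()*Ro.from_euler("xyz",rpy,degrees=True)).as_rotvec().round(4))
E
python3 -c "
from h import *
go([.5793,-.3027,.12],[180,0,157.95])"
```

```text
t 2.1 pos [ 0.5687 -0.2698  0.1507] rot [-1.7988e+02  1.0000e-02  1.5783e+02] q [-10.  23.  42.  94. -16.  69. 103.] F [ 0.  -0.3  1.8] w 0.0868 0.0
shift mm [-22.2 -26.4  30.7] norm 46.2
turn [-0.0022  0.0002 -0.0021]
```

{"op": "drive_tool", "data": {
  "moves": [
    [[-12, -14, 10], [0, 0, 0], 0],
    [[-11, -14, 20], [0, 0, 0], 0],
    [[0, 0, 25], [0, 0, 0], 0],
    [[0, 0, 20], [0, 0, 0], 0],
    [[0, 0, 10], [0, 0, 0], 0],
    [[0, 0, 0], [0, 0, 0], 0],
    [[0, 0, 0], [0, 0, 0], 0]
  ]
}}

```text
time_s: 2.68
tool_pos: [0.5796, -0.3002, 0.0665]
tool_rot: [-180.0, -0.0, 158.0]
force: [0.1, -0.4, 0.4]
grip_width: 0.0872
grasp_force: 0.0
```

```bash
python3 -c "
from h import *
go([.5793,-.3027,.025],[180,0,157.95])
p,d=env.read_camera('scene');cv2.imwrite('pics/s1.png',cv2.resize(p[200:350,210:410],None,fx=4,fy=4,interpolation=3))"
```

```text
t 2.68 pos [ 0.5796 -0.3002  0.0665] rot [-1.8000e+02 -4.0000e-02  1.5798e+02] q [ -5.  31.  39.  95. -22.  62. 109.] F [ 0.1 -0.4  0.4] w 0.0872 0.0
shift mm [-0.7 -2.4 41.5] norm 41.6
turn [-0.     -0.0007  0.0005]
```

View pics/s1.png

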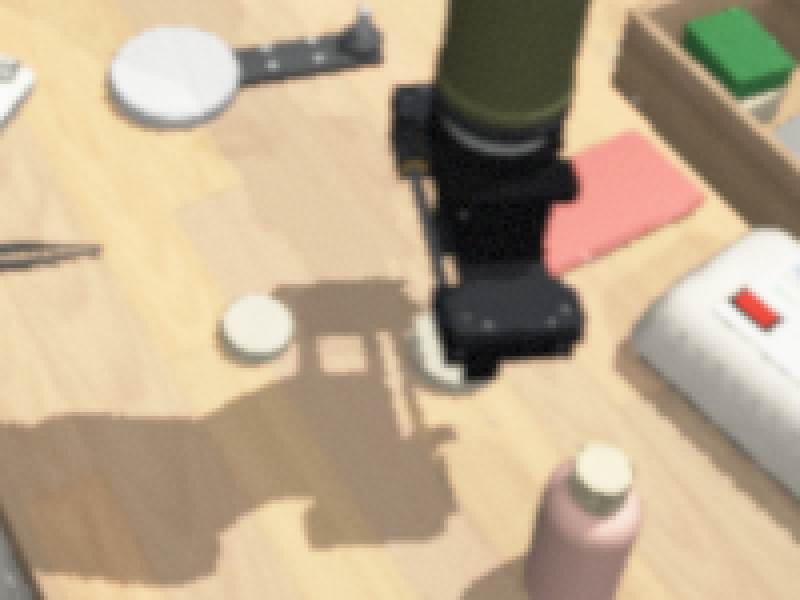

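The gripper is above the large disc (crop (455,350)), clear of the white box and wax. Descend and close.

{"op": "drive_tool", "data": {
  "moves": [
    [[-0.5, -2.5, 15], [0, 0, 0], 0],
    [[0, 0, 15], [0, 0, 0], 0],
    [[0, 0, 11], [0, 0, 0], 0],
    [[0, 0, 0], [0, 0, 0], 0],
    [[0, 0, 0], [0, 0, 0], 0.2],
    [[0, 0, 0], [0, 0, 0], 1],
    [[0, 0, 0], [0, 0, 0], 1],
    [[0, 0, 0], [0, 0, 0], 1],
    [[0, 0, 0], [0, 0, 0], 1],
    [[0, 0, 0], [0, 0, 0], 1],
    [[0, 0, 0], [0, 0, 0], 1]
  ]
}}

```text
time_s: 3.65
tool_pos: [0.5793, -0.3029, 0.0258]
tool_rot: [180.0, 0.0, 158.0]
force: [0.2, -0.6, 1.1]
grip_width: 0.0585
grasp_force: 15.0
```

```bash
python3 -c "
from h import *
go([.5793,-.3027,.025],[180,0,157.95])
go([.526,.0025,.1],[180,0,157.95])"
```

```text
t 3.65 pos [ 0.5793 -0.3029  0.0258] rot [1.7998e+02 2.0000e-02 1.5796e+02] q [ -3.  34.  38.  96. -24.  58. 110.] F [ 0.2 -0.6  1.1] w 0.0585 15.0
shift mm [0.1 0.2 0.8] norm 0.9
turn [0.0003 0.0004 0.0001]
t 3.65 pos [ 0.5793 -0.3029  0.0258] rot [1.7998e+02 2.0000e-02 1.5796e+02] q [ -3.  34.  38.  96. -24.  58. 110.] F [ 0.2 -0.6  1.1] w 0.0585 15.0
shift mm [164.  263.1 -74.1] norm 318.8
turn [0.0003 0.0004 0.0001]
```

{"op": "drive_tool", "data": {
  "moves": [
    [[0, 0, -10], [0, 0, 0], 1],
    [[0, 0, -25], [0, 0, 0], 1],
    [[4, 6, -30], [0, 0, 0], 1],
    [[14, 22, -10], [0, 0, 0], 1],
    [[20, 32, 0], [0, 0, 0], 1],
    [[22, 35, 0], [0, 0, 0], 1],
    [[22, 35, 0], [0, 0, 0], 1],
    [[22, 35, 0], [0, 0, 0], 1],
    [[22, 35, 0], [0, 0, 0], 1],
    [[20, 32, 0], [0, 0, 0], 1],
    [[14, 24, 0], [0, 0, 0], 1],
    [[4, 7, 0], [0, 0, 0], 1]
  ]
}}

```text
time_s: 4.65
tool_pos: [0.525, 0.0085, 0.101]
tool_rot: [179.8, -0.1, 158.4]
force: [-1.2, 0.4, -0.2]
grip_width: 0.0588
grasp_force: 15.0
```

{"op": "drive_tool", "data": {
  "moves": [
    [[0, 0, 10], [0, 0, 0], 1],
    [[0, 0, 10], [0, 0, 0], 1],
    [[0, 0, 0], [0, 0, 0], 1],
    [[0, 0, 0], [0, 0, 0], 1],
    [[0, 0, 0], [0, 0, 0], 1]
  ]
}}

```text
time_s: 5.07
tool_pos: [0.5258, 0.0002, 0.0803]
tool_rot: [-179.9, -0.0, 157.8]
force: [0.1, -0.4, -0.8]
grip_width: 0.0586
grasp_force: 15.0
```

```bash
python3 -c "
from h import *
go([.526,.0025,.041],[180,0,157.95])
p,d=env.read_camera('scene');a=cv2.resize(p[140:260,190:350],None,fx=2.5,fy=4,interpolation=3)[:480]
q,e=env.read_camera('top');b=cv2.resize(q[135:255,200:300],None,fx=4,fy=4,interpolation=3)
np.savez('s2.npz',p=p,q=q)
cv2.imwrite('pics/s2.png',np.hstack([cv2.resize(p[150:270,200:300],None,fx=4,fy=4,interpolation=3),b])[:,:800])"
```

```text
t 5.07 pos [5.258e-01 2.000e-04 8.030e-02] rot [-179.93   -0.    157.76] q [-37.  14.  38. 112. -10.  57.  73.] F [ 0.1 -0.4 -0.8] w 0.0586 15.0
shift mm [ 0.7  2.3 39.3] norm 39.3
turn [-0.0012 -0.0001 -0.0032]
```

View pics/s2.png

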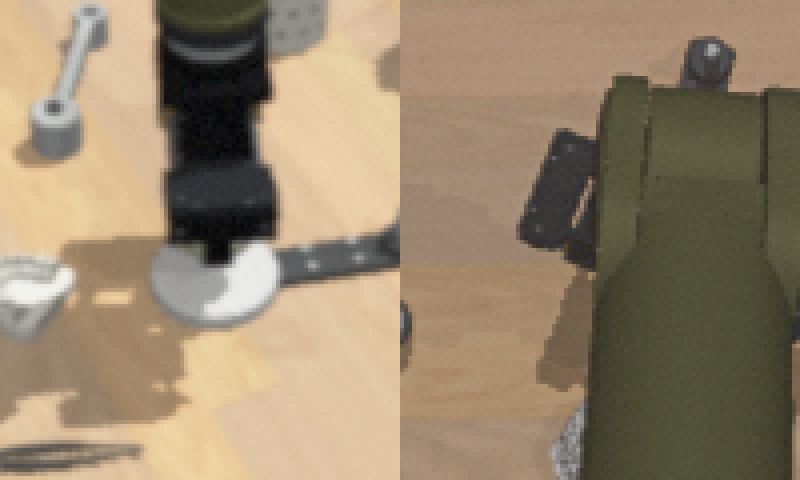

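Left: the held disc sits evenly behind the finger over the pad (220,250); right: the arm hides the pad from the top camera. Lower and release.

{"op": "drive_tool", "data": {
  "moves": [
    [[0.7, 2.3, 14], [0, 0, 0], 1],
    [[0, 0, 14], [0, 0, 0], 1],
    [[0, 0, 8], [0, 0, 0], 1],
    [[0, 0, 2], [0, 0, 0], 1],
    [[0, 0, 0], [0, 0, 0], 1],
    [[0, 0, 0], [0, 0, 0], 1],
    [[0, 0, 0], [0, 0, 0], 1]
  ]
}}

```text
time_s: 5.75
tool_pos: [0.5266, 0.0046, 0.0431]
tool_rot: [180.0, 0.1, 157.9]
force: [-0.0, -0.0, -1.1]
grip_width: 0.0589
grasp_force: 15.0
```

```bash
python3 -c "
from h import *
go([.526,.0025,.0418],[180,0,157.95])"
```

```text
t 5.75 pos [0.5266 0.0046 0.0431] rot [1.7997e+02 6.0000e-02 1.5794e+02] q [-36.  17.  36. 114. -13.  53.  75.] F [-0.  -0.  -1.1] w 0.0589 15.0
shift mm [-0.2 -2.2  1.3] norm 2.5
turn [ 0.0006  0.0011 -0.0002]
```

{"op": "drive_tool", "data": {
  "moves": [
    [[0, -2, 0], [0, 0, 0], 1],
    [[0, 0, 1.2], [0, 0, 0], 1],
    [[0, 0, 0], [0, 0, 0], 1],
    [[0, 0, 0], [0, 0, 0], 1],
    [[0, 0, 0], [0, 0, 0], 1]
  ]
}}

```text
time_s: 6.17
tool_pos: [0.5257, 0.0025, 0.0418]
tool_rot: [180.0, 0.0, 157.9]
force: [-0.9, -1.4, 3.0]
grip_width: 0.059
grasp_force: 15.0
```

```bash
python3 -c "
from h import *
go([.526,.0025,.0418],[180,0,157.95])"
```

```text
t 6.17 pos [0.5257 0.0025 0.0418] rot [1.7999e+02 4.0000e-02 1.5794e+02] q [-35.  17.  36. 114. -13.  53.  75.] F [-0.9 -1.4  3. ] w 0.059 15.0
shift mm [-0.3  0.1 -0. ] norm 0.3
turn [ 0.0002  0.0008 -0.0002]
```

Contact (3 N up). Release, rise, and head for the small disc at (0.4715,-0.231).

{"op": "drive_tool", "data": {
  "moves": [
    [[0, 0, 0], [0, 0, 0], 0],
    [[0, 0, 0], [0, 0, 0], 0],
    [[0, 0, 0], [0, 0, 0], 0],
    [[0, 0, 0], [0, 0, 0], 0],
    [[0, 0, -10], [0, 0, 0], 0],
    [[0, 0, -25], [0, 0, 0], 0],
    [[0, 0, -30], [0, 0, 0], 0],
    [[-5, -18, -10], [0, 0, 0], 0],
    [[-5, -25, 0], [0, 0, 0], 0],
    [[-5, -30, 0], [0, 0, 0], 0],
    [[-5, -30, 0], [0, 0, 0], 0],
    [[-5, -30, 0], [0, 0, 0], 0]
  ]
}}

```text
time_s: 7.17
tool_pos: [0.4984, -0.1309, 0.1173]
tool_rot: [179.9, 0.1, 158.0]
force: [0.6, -0.5, -0.6]
grip_width: 0.0873
grasp_force: 0.0
```

{"op": "drive_tool", "data": {
  "moves": [
    [[-5, -30, 0], [0, 0, 0], 0],
    [[-5, -30, 0], [0, 0, 0], 0],
    [[-5, -20, 0], [0, 0, 0], 0],
    [[0, 0, 0], [0, 0, 0], 0],
    [[0, 0, 0], [0, 0, 0], 0],
    [[0, 0, 0], [0, 0, 0], 0]
  ]
}}

```text
time_s: 7.67
tool_pos: [0.4828, -0.2086, 0.1166]
tool_rot: [179.9, -0.0, 158.0]
force: [-0.5, 0.6, -0.2]
grip_width: 0.087
grasp_force: 0.0
```

```bash
python3 -c "
from h import *
go([.4715,-.231,.0255],[180,0,157.95])
p,d=env.read_camera('scene');q,e=env.read_camera('top')
np.savez('s3.npz',p=p,q=q)
for n,im,z in (('scene',p,.016),('top',q,.016)):
    print(n,cv2.cvtColor(im,cv2.COLOR_BGR2HSV)[(218,199)[n=='top'],(254,266)[n=='top']-15:(254,266)[n=='top']+16:3].tolist())
cv2.imwrite('pics/s3.png',np.hstack([cv2.resize(p[170:270,200:300],None,fx=4,fy=4,interpolation=3),cv2.resize(q[150:250,220:320],None,fx=4,fy=4,interpolation=3)]))"
```

```text
t 7.67 pos [ 0.4828 -0.2086  0.1166] rot [179.95  -0.   157.99] q [-21.  12.  46. 111. -10.  61.  97.] F [-0.5  0.6 -0.2] w 0.087 0.0
shift mm [  2.1 -25.1  91.1] norm 94.5
turn [ 0.0009 -0.0001  0.0007]
scene [[30, 3, 230], [40, 4, 180], [22, 30, 185], [25, 27, 228], [25, 24, 231], [25, 24, 232], [23, 31, 219], [20, 78, 78], [0, 0, 15], [0, 23, 22], [100, 43, 18]]
top [[135, 5, 186], [140, 4, 179], [20, 29, 174], [22, 28, 165], [21, 29, 168], [19, 32, 170], [21, 29, 168], [19, 31, 171], [17, 31, 173], [150, 4, 181], [128, 6, 182]]
```

View pics/s3.png

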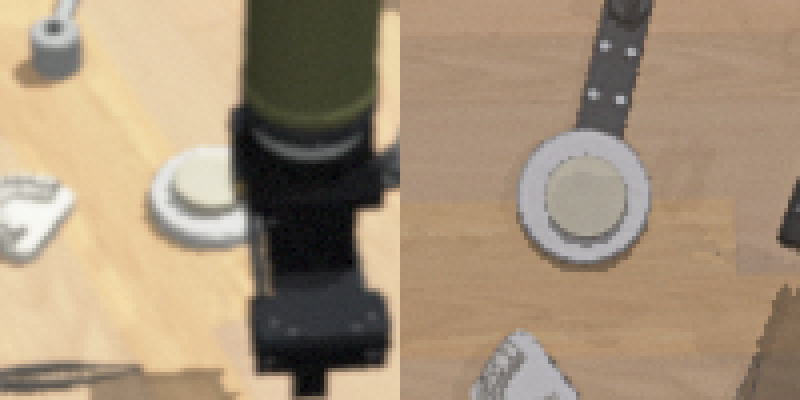

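The top view shows the large disc lying on the pad, at crop (586,196) against the pad at (585,197), roughly centred. Measure the offset.

```bash
cat >> h.py <<'E'
def circ(im,mask,z,n="top"):
    c=max(cv2.findContours(mask.astype(np.uint8),0,1)[0],key=cv2.contourArea)
    (e,ax,_)=cv2.fitEllipse(cv2.convexHull(c));return onplane(n,[e],z)[0,:2].round(4),np.round(ax,1)
E
python3 -c "
from h import *
q=np.load('s3.npz')['q'];h=cv2.GaussianBlur(cv2.cvtColor(q,cv2.COLOR_BGR2HSV),(3,3),0)
S,V=h[...,1],h[...,2]
d=blob((S>16)&(S<45)&(V>125)&(np.hypot(*(np.mgrid[:384,:512]-np.array([199,266])[:,None,None]))<14.5),266,198)
m=(S<40)&(V>140);m=blob(m|d,266,199);
print('disc',circ(q,d,.030),d.sum());print('pad',circ(q,m,.016),m.sum())
q0=np.load('top0.npz')['p'];h0=cv2.GaussianBlur(cv2.cvtColor(q0,cv2.COLOR_BGR2HSV),(3,3),0)
print('pad0',circ(q0,blob((h0[...,1]<35)&(h0[...,2]>140),266,199),.016))
print('small0',circ(q0,blob((h0[...,1]<48)&(h0[...,2]>125),345,216),.014))
for k in (0,1):
  print(d[:, :].any(1-k).nonzero()[0][[0,-1]], m.any(1-k).nonzero()[0][[0,-1]])
"
```

```text
disc (array([0.5231, 0.0024]), array([20. , 20.2])) 325
pad (array([0.5261, 0.0037]), array([32.2, 33.6])) 826
pad0 (array([0.5261, 0.0038]), array([31.6, 33.1]))
small0 (array([ 0.4716, -0.2294]), array([14.4, 15.1]))
[189 208] [182 214]
[256 276] [249 282]
```

{"op": "drive_tool", "data": {
  "moves": [
    [[1, -12, 20], [0, 0, 0], 0],
    [[1, -13, 25], [0, 0, 0], 0],
    [[0, 0, 15], [0, 0, 0], 0],
    [[0, 0, 0], [0, 0, 0], 0],
    [[0, 0, 0], [0, 0, 0], 0],
    [[0, 0, 0], [0, 0, 0], 0]
  ]
}}

```text
time_s: 8.27
tool_pos: [0.4724, -0.2313, 0.0572]
tool_rot: [180.0, 0.1, 158.1]
force: [0.3, -0.4, -0.0]
grip_width: 0.0869
grasp_force: 0.0
```

```bash
python3 -c "
from h import *
go([.4715,-.231,.0255],[180,0,157.95])"
```

```text
t 8.27 pos [ 0.4724 -0.2313  0.0572] rot [1.7997e+02 7.0000e-02 1.5806e+02] q [-17.  17.  45. 114. -15.  55. 104.] F [ 0.3 -0.4 -0. ] w 0.0869 0.0
shift mm [ 0.9 -0.1 31.7] norm 31.7
turn [0.0005 0.0012 0.0019]
```

{"op": "drive_tool", "data": {
  "moves": [
    [[0.8, 0, 14], [0, 0, 0], 0],
    [[0, 0, 12], [0, 0, 0], 0],
    [[0, 0, 5.5], [0, 0, 0], 0],
    [[0, 0, 0], [0, 0, 0], 0],
    [[0, 0, 0], [0, 0, 0], 0.3],
    [[0, 0, 0], [0, 0, 0], 1],
    [[0, 0, 0], [0, 0, 0], 1],
    [[0, 0, 0], [0, 0, 0], 1],
    [[0, 0, 0], [0, 0, 0], 1],
    [[0, 0, 0], [0, 0, 0], 1],
    [[0, 0, 0], [0, 0, 0], 1],
    [[0, 0, 0], [0, 0, 0], 1]
  ]
}}

```text
time_s: 9.27
tool_pos: [0.4706, -0.2317, 0.025]
tool_rot: [180.0, 0.0, 158.0]
force: [0.5, 0.2, 0.5]
grip_width: 0.0454
grasp_force: 15.0
```

```bash
python3 -c "
from h import *
go([.4715,-.231,.0255],[180,0,157.95])
q=np.load('s3.npz')['q'];h=cv2.cvtColor(q,cv2.COLOR_BGR2HSV).astype(float)
S,V=h[...,1],h[...,2]
print('col dir rows 178..222 S',S[178:222,264:269].mean(1).round().astype(int).tolist());print('V',V[178:222,264:269].mean(1).round().astype(int).tolist())
print('row dir cols 245..287 S',S[197:201,245:287].mean(0).round().astype(int).tolist());print('V',V[197:201,245:287].mean(0).round().astype(int).tolist())
"
```

```text
t 9.27 pos [ 0.4706 -0.2317  0.025 ] rot [1.7998e+02 1.0000e-02 1.5795e+02] q [-15.  20.  44. 115. -18.  52. 106.] F [0.5 0.2 0.5] w 0.0454 15.0
shift mm [-0.6  1.  -0.5] norm 1.2
turn [0.0003 0.0002 0.    ]
col dir rows 178..222 S [21, 16, 18, 12, 7, 4, 5, 6, 4, 6, 5, 27, 33, 29, 29, 29, 29, 29, 31, 28, 29, 30, 29, 31, 30, 28, 30, 28, 29, 28, 27, 20, 6, 5, 5, 5, 5, 7, 81, 90, 91, 91, 92, 92]
V [88, 90, 85, 85, 128, 185, 183, 182, 182, 180, 174, 173, 178, 177, 176, 168, 167, 165, 166, 167, 167, 169, 169, 169, 169, 167, 168, 168, 168, 169, 166, 103, 121, 148, 179, 185, 183, 119, 109, 124, 170, 174, 173, 173]
row dir cols 245..287 S [74, 73, 77, 76, 13, 6, 6, 6, 5, 5, 6, 14, 30, 28, 29, 28, 28, 30, 30, 30, 28, 30, 28, 29, 29, 30, 30, 31, 30, 30, 30, 20, 4, 5, 5, 5, 7, 16, 73, 79, 79, 80]
V [165, 163, 164, 162, 144, 178, 184, 179, 177, 180, 178, 157, 172, 170, 168, 167, 166, 168, 168, 168, 167, 168, 168, 169, 168, 168, 170, 170, 170, 172, 171, 145, 174, 180, 180, 181, 183, 143, 168, 170, 165, 166]
```

```bash
python3 -c "
from h import *
print(onplane('top',[[266.1,198.55]],.030),onplane('top',[[265.45,198.25]],.016))
go([.526,.0025,.1],[180,0,157.95])"
```

```text
[[0.52383015 0.00263256 0.03      ]] [[0.52592082 0.00402579 0.016     ]]
t 9.27 pos [ 0.4706 -0.2317  0.025 ] rot [1.7998e+02 1.0000e-02 1.5795e+02] q [-15.  20.  44. 115. -18.  52. 106.] F [0.5 0.2 0.5] w 0.0454 15.0
shift mm [ 36.5 237.9 -75. ] norm 252.1
turn [0.0003 0.0002 0.    ]
```

{"op": "drive_tool", "data": {
  "moves": [
    [[0, 0, -12], [0, 0, 0], 1],
    [[0, 0, -30], [0, 0, 0], 1],
    [[0, 5, -30], [0, 0, 0], 1],
    [[2, 15, -10], [0, 0, 0], 1],
    [[4, 25, 0], [0, 0, 0], 1],
    [[5, 30, 0], [0, 0, 0], 1],
    [[5, 33, 0], [0, 0, 0], 1],
    [[5, 33, 0], [0, 0, 0], 1],
    [[5, 33, 0], [0, 0, 0], 1],
    [[5, 30, 0], [0, 0, 0], 1],
    [[5, 20, 0], [0, 0, 0], 1],
    [[0, 10, 0], [0, 0, 0], 1]
  ]
}}

```text
time_s: 10.27
tool_pos: [0.5251, 0.0025, 0.1075]
tool_rot: [179.9, -0.0, 158.2]
force: [-0.7, -0.4, -1.2]
grip_width: 0.0453
grasp_force: 15.0
```

{"op": "drive_tool", "data": {
  "moves": [
    [[0, 0, 0], [0, 0, 0], 1],
    [[0, 0, 0], [0, 0, 0], 1],
    [[0, 0, 0], [0, 0, 0], 1],
    [[0, 0, 0], [0, 0, 0], 1]
  ]
}}

```text
time_s: 10.6
tool_pos: [0.5247, -0.0036, 0.107]
tool_rot: [-180.0, 0.0, 157.8]
force: [-0.2, 0.5, -0.9]
grip_width: 0.0451
grasp_force: 15.0
```

```bash
python3 -c "
from h import *
go([.526,.0025,.075],[180,0,157.95])"
```

```text
t 10.6 pos [ 0.5247 -0.0036  0.107 ] rot [-1.7997e+02  1.0000e-02  1.5777e+02] q [-38.  11.  39. 111.  -8.  60.  72.] F [-0.2  0.5 -0.9] w 0.0451 15.0
shift mm [ 1.1  6.2 32. ] norm 32.6
turn [-0.0005  0.0002 -0.0032]
```

```bash
python3 -c "
from h import *
q=np.load('top0.npz')['p'];h=cv2.cvtColor(q,cv2.COLOR_BGR2HSV).astype(float)
S,V=h[...,1],h[...,2]
for u,v,r in((367,181,17),(345,216,14)):
  print('rows from',v-r,S[v-r:v+r,u-1:u+2].mean(1).round().astype(int).tolist(),V[v-r:v+r,u-1:u+2].mean(1).round().astype(int).tolist())
  print('cols from',u-r,S[v-1:v+2,u-r:u+r].mean(0).round().astype(int).tolist(),V[v-1:v+2,u-r:u+r].mean(0).round().astype(int).tolist())
"
```

```text
rows from 164 [76, 75, 73, 72, 77, 73, 29, 27, 30, 28, 30, 30, 32, 30, 30, 28, 30, 32, 30, 30, 29, 30, 29, 31, 26, 26, 57, 75, 71, 70, 71, 69, 70, 71] [158, 156, 159, 159, 154, 156, 160, 162, 160, 159, 161, 160, 159, 161, 159, 161, 162, 162, 161, 162, 161, 162, 161, 163, 164, 130, 96, 109, 131, 158, 156, 156, 154, 154]
cols from 350 [71, 71, 73, 71, 71, 72, 74, 66, 27, 27, 30, 29, 29, 30, 28, 31, 30, 31, 30, 32, 29, 32, 32, 29, 29, 28, 28, 45, 85, 87, 85, 83, 82, 73] [153, 154, 154, 149, 147, 147, 142, 108, 113, 152, 164, 162, 161, 161, 161, 161, 162, 160, 163, 162, 162, 162, 162, 164, 163, 164, 163, 157, 163, 163, 163, 163, 160, 154]
rows from 202 [68, 67, 68, 71, 71, 72, 61, 26, 29, 31, 30, 30, 30, 30, 29, 30, 29, 30, 31, 30, 26, 28, 64, 84, 84, 85, 81, 84] [157, 155, 153, 155, 154, 150, 137, 159, 160, 163, 162, 160, 160, 160, 161, 162, 161, 162, 162, 163, 163, 149, 105, 115, 131, 166, 166, 164]
cols from 331 [69, 68, 69, 68, 69, 71, 55, 22, 22, 28, 30, 29, 31, 31, 29, 30, 29, 30, 29, 31, 30, 30, 53, 68, 68, 73, 69, 72] [155, 155, 154, 148, 149, 138, 99, 119, 163, 163, 160, 160, 162, 161, 160, 161, 160, 160, 161, 161, 162, 158, 155, 154, 155, 155, 155, 157]
```

{"op": "drive_tool", "data": {
  "moves": [
    [[1, 6, 15], [0, 0, 0], 1],
    [[0, 0, 12], [0, 0, 0], 1],
    [[0, 0, 5], [0, 0, 0], 1],
    [[0, 0, 0], [0, 0, 0], 1],
    [[0, 0, 0], [0, 0, 0], 1],
    [[0, 0, 0], [0, 0, 0], 1],
    [[0, 0, 0], [0, 0, 0], 1]
  ]
}}

```text
time_s: 11.18
tool_pos: [0.5267, 0.0043, 0.0754]
tool_rot: [180.0, 0.1, 157.9]
force: [0.1, -0.4, -0.1]
grip_width: 0.0457
grasp_force: 15.0
```

```bash
python3 -c "
from h import *
go([.526,.0025,.0555],[180,0,157.95])"
```

```text
t 11.18 pos [0.5267 0.0043 0.0754] rot [1.7997e+02 5.0000e-02 1.5793e+02] q [-38.  14.  38. 113. -10.  57.  74.] F [ 0.1 -0.4 -0.1] w 0.0457 15.0
shift mm [-0.  -2.  19.9] norm 20.0
turn [ 0.0005  0.0009 -0.0004]
```

```bash
python3 -c "
from h import *
print(onplane('top',[[367.8,179.3],[345.6,215.8]],.014))"
```

```text
[[ 0.57853886 -0.30225634  0.014     ]
 [ 0.47108972 -0.23096115  0.014     ]]
```

{"op": "drive_tool", "data": {
  "moves": [
    [[1.1, -1.8, 8], [0, 0, 0], 1],
    [[0, 0, 8], [0, 0, 0], 1],
    [[0, 0, 2], [0, 0, 0], 1],
    [[0, 0, 0], [0, 0, 0], 1],
    [[0, 0, 0], [0, 0, 0], 1],
    [[0, 0, 0], [0, 0, 0], 1]
  ]
}}

```text
time_s: 11.68
tool_pos: [0.5247, 0.0034, 0.0569]
tool_rot: [180.0, 0.0, 158.0]
force: [-0.4, -0.7, -0.5]
grip_width: 0.0453
grasp_force: 15.0
```

```bash
python3 -c "
from h import *
go([.525,.003,.055],[180,0,157.95])"
```

```text
t 11.68 pos [0.5247 0.0034 0.0569] rot [1.8000e+02 1.0000e-02 1.5795e+02] q [-37.  16.  38. 114. -12.  54.  75.] F [-0.4 -0.7 -0.5] w 0.0453 15.0
shift mm [-0.4 -0.2  1.9] norm 2.0
turn [0.     0.0002 0.0001]
```

{"op": "drive_tool", "data": {
  "moves": [
    [[0, 0, 1.5], [0, 0, 0], 1],
    [[0, 0, 0.5], [0, 0, 0], 1],
    [[0, 0, 0], [0, 0, 0], 1],
    [[0, 0, 0], [0, 0, 0], 1]
  ]
}}

```text
time_s: 12.02
tool_pos: [0.5247, 0.0034, 0.055]
tool_rot: [180.0, 0.0, 158.0]
force: [-0.2, 0.2, -0.2]
grip_width: 0.0452
grasp_force: 15.0
```

{"op": "drive_tool", "data": {
  "moves": [
    [[0, 0, 0], [0, 0, 0], 0],
    [[0, 0, 0], [0, 0, 0], 0],
    [[0, 0, 0], [0, 0, 0], 0],
    [[0, 0, 0], [0, 0, 0], 0],
    [[0, 0, 0], [0, 0, 0], 0],
    [[0, 0, -10], [0, 0, 0], 0],
    [[0, 0, -25], [0, 0, 0], 0],
    [[0, 0, -25], [0, 0, 0], 0],
    [[0, 10, -10], [0, 0, 0.12], 0],
    [[10, 28, 0], [0, 0, 0.12], 0]
  ]
}}

```text
time_s: 12.85
tool_pos: [0.5355, 0.0373, 0.1291]
tool_rot: [179.8, 0.3, 143.4]
force: [1.5, -0.3, 0.1]
grip_width: 0.0863
grasp_force: 0.0
```

```bash
python3 -c "
from h import *
hd=onplane('top',[[193.8,215]],.045)[0];ey=onplane('top',[[152.1,187.1]],.034)[0]
print(hd,ey,(hd*2+ey)/3, np.degrees(np.arctan2(*(ey-hd)[1::-1])))
go([.506,.2502,.12],[180,0,236.3])"
```

```text
[0.47842055 0.20897835 0.045     ] [0.56107291 0.332674   0.034     ] [0.50597134 0.25021023 0.04133333] 56.249496877431376
t 12.85 pos [0.5355 0.0373 0.1291] rot [179.78   0.29 143.43] q [-43.  11.  40. 109.  -8.  62.  54.] F [ 1.5 -0.3  0.1] w 0.0863 0.0
shift mm [150.6 153.3   8.9] norm 215.1
turn [-1.2000e-03  7.1000e-03 -1.6209e+00]
```

{"op": "drive_tool", "data": {
  "moves": [
    [[20, 20, 0], [0, 0, 0], 0],
    [[25, 25, 0], [0, 0, 0], 0],
    [[28, 28, 0], [0, 0, 0], 0],
    [[28, 28, 0], [0, 0, 0], 0],
    [[28, 28, 0], [0, 0, 0], 0],
    [[20, 20, 0], [0, 0, 0], 0],
    [[0, 0, 0], [0, 0, 0.12], 0],
    [[0, 0, 0], [0, 0, 0.12], 0],
    [[0, 0, 0], [0, 0, 0.12], 0],
    [[0, 0, 0], [0, 0, 0.12], 0],
    [[0, 0, 0], [0, 0, 0.12], 0],
    [[0, 0, 0], [0, 0, 0.12], 0]
  ]
}}

```text
time_s: 13.85
tool_pos: [0.4995, 0.25, 0.1257]
tool_rot: [180.0, -0.0, 102.6]
force: [-0.1, 0.5, -0.6]
grip_width: 0.0871
grasp_force: 0.0
```

{"op": "drive_tool", "data": {
  "moves": [
    [[0, 0, 0], [0, 0, 0.12], 0],
    [[0, 0, 0], [0, 0, 0.12], 0],
    [[0, 0, 0], [0, 0, 0.12], 0],
    [[0, 0, 0], [0, 0, 0.12], 0],
    [[0, 0, 0], [0, 0, 0.12], 0],
    [[0, 0, 0], [0, 0, 0.12], 0],
    [[0, 0, 0], [0, 0, 0.07], 0],
    [[0, 0, 0], [0, 0, 0], 0],
    [[0, 0, 0], [0, 0, 0], 0],
    [[0, 0, 0], [0, 0, 0], 0]
  ]
}}

```text
time_s: 14.68
tool_pos: [0.4994, 0.2501, 0.1253]
tool_rot: [180.0, -0.0, 57.8]
force: [-0.4, -1.2, -0.1]
grip_width: 0.0869
grasp_force: 0.0
```

```bash
python3 -c "
from h import *
go([.506,.2502,.07],[180,0,56.25])
p,d=env.read_camera('scene');q,e=env.read_camera('top')
np.savez('s4.npz',p=p,q=q)
cv2.imwrite('pics/s4.png',np.hstack([cv2.resize(p[130:250,170:270],None,fx=4,fy=4,interpolation=3),cv2.resize(q[135:255,200:300],None,fx=4,fy=4,interpolation=3)]))
h=cv2.cvtColor(q,cv2.COLOR_BGR2HSV).astype(float);S,V=h[...,1],h[...,2]
print(S[180:218,264:269].mean(1).round().astype(int).tolist(),V[180:218,264:269].mean(1).round().astype(int).tolist())
print(S[197:200,247:285].mean(0).round().astype(int).tolist(),V[197:200,247:285].mean(0).round().astype(int).tolist())
"
```

```text
t 14.68 pos [0.4994 0.2501 0.1253] rot [ 1.80e+02 -3.00e-02  5.78e+01] q [-68.  15.  44. 106. -12.  63. -51.] F [-0.4 -1.2 -0.1] w 0.0869 0.0
shift mm [ 3.6  5.5 55.3] norm 55.6
turn [ 0.     -0.0004  0.0271]
[17, 15, 6, 4, 4, 4, 4, 5, 5, 27, 31, 27, 29, 30, 30, 30, 30, 30, 30, 30, 28, 30, 29, 29, 29, 25, 34, 32, 32, 15, 4, 5, 4, 5, 6, 6, 84, 90] [87, 86, 130, 185, 183, 181, 182, 181, 174, 171, 168, 176, 179, 179, 178, 177, 176, 176, 177, 176, 177, 178, 178, 177, 180, 178, 111, 124, 126, 103, 131, 155, 183, 186, 183, 123, 117, 133]
[75, 72, 11, 7, 4, 5, 4, 3, 7, 17, 28, 28, 23, 28, 29, 29, 30, 31, 29, 28, 31, 30, 28, 30, 29, 29, 26, 30, 31, 20, 5, 6, 4, 4, 7, 16, 71, 77] [163, 160, 143, 177, 179, 179, 177, 179, 179, 157, 164, 143, 174, 178, 177, 177, 176, 177, 177, 176, 176, 176, 176, 177, 177, 179, 178, 166, 177, 158, 178, 182, 180, 182, 185, 146, 165, 169]
```

View pics/s4.png

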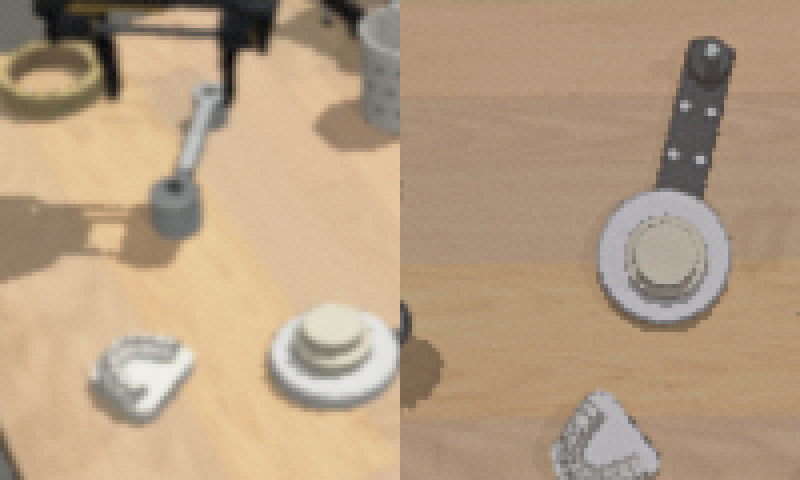

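Left: arm bar sits between the open fingers at (195,140). Right: small disc (668,252) centred on the large (666,258), on the pad (665,256). Descend on the bar.

{"op": "drive_tool", "data": {
  "moves": [
    [[3.6, 5.5, 15], [0, 0, 0.027], 0],
    [[0, 0, 25], [0, 0, 0], 0],
    [[0, 0, 25], [0, 0, 0], 0],
    [[0, 0, 20], [0, 0, 0], 0],
    [[0, 0, 8], [0, 0, 0], 0],
    [[0, 0, 0], [0, 0, 0], 0],
    [[0, 0, 0], [0, 0, 0], 0],
    [[0, 0, 0], [0, 0, 0], 0]
  ],
  "newtons": 50
}}

```text
time_s: 15.45
tool_pos: [0.5071, 0.2505, 0.0333]
tool_rot: [179.9, -0.1, 56.1]
force: [0.8, 0.0, 0.6]
grip_width: 0.0873
grasp_force: 0.0
```

```bash
python3 -c "
from h import *
print('small',onplane('top',[[266.1,197.9]],.044),'large',onplane('top',[[266.1,198.55]],.030))
go([.506,.2502,.029],[180,0,56.25])"
```

```text
small [[0.52450354 0.00309605 0.044     ]] large [[0.52383015 0.00263256 0.03      ]]
t 15.45 pos [0.5071 0.2505 0.0333] rot [ 1.7995e+02 -1.3000e-01  5.6140e+01] q [-64.  24.  41. 109. -19.  54. -47.] F [0.8 0.  0.6] w 0.0873 0.0
shift mm [-0.9 -0.7  4.3] norm 4.4
turn [ 0.0009 -0.0022 -0.0019]
```

{"op": "drive_tool", "data": {
  "moves": [
    [[-0.8, -0.7, 4.2], [0, 0, 0], 0],
    [[0, 0, 0], [0, 0, 0], 0],
    [[0, 0, 0], [0, 0, 0], 0.4],
    [[0, 0, 0], [0, 0, 0], 0.7],
    [[0, 0, 0], [0, 0, 0], 1],
    [[0, 0, 0], [0, 0, 0], 1],
    [[0, 0, 0], [0, 0, 0], 1],
    [[0, 0, 0], [0, 0, 0], 1],
    [[0, 0, 0], [0, 0, 0], 1],
    [[0, 0, 0], [0, 0, 0], 1],
    [[0, 0, 0], [0, 0, 0], 1],
    [[0, 0, 0], [0, 0, 0], 1]
  ]
}}

```text
time_s: 16.45
tool_pos: [0.505, 0.2499, 0.0277]
tool_rot: [180.0, -0.0, 56.1]
force: [0.0, 0.4, -0.1]
grip_width: 0.0282
grasp_force: 0.0
```

```bash
python3 -c "
from h import *
go([.506,.2502,.029],[180,0,56.25])"
```

```text
t 16.45 pos [0.505  0.2499 0.0277] rot [180.    -0.    56.14] q [-64.  24.  41. 109. -19.  54. -47.] F [ 0.   0.4 -0.1] w 0.0282 0.0
shift mm [ 0.9  0.7 -1.3] norm 1.7
turn [ 0.     -0.0001 -0.0019]
```

Still closing; raise 1 mm, finish the grip, then lift.

{"op": "drive_tool", "data": {
  "moves": [
    [[0.5, 0.5, -1], [0, 0, 0], 1],
    [[0, 0, 0], [0, 0, 0], 1],
    [[0, 0, 0], [0, 0, 0], 1],
    [[0, 0, 0], [0, 0, 0], 1],
    [[0, 0, 0], [0, 0, 0], 1],
    [[0, 0, 0], [0, 0, 0], 1],
    [[0, 0, 0], [0, 0, 0], 1],
    [[0, 0, 0], [0, 0, 0], 1]
  ]
}}

```text
time_s: 17.12
tool_pos: [0.5061, 0.2499, 0.0289]
tool_rot: [180.0, -0.0, 56.1]
force: [2.2, -0.8, 0.9]
grip_width: 0.0136
grasp_force: 50.0
```

```bash
python3 -c "
from h import *
go([.506,.2502,.029],[180,0,56.25]);print(env.get_obs()['wrist_torque'])"
```

```text
t 17.12 pos [0.5061 0.2499 0.0289] rot [ 1.7996e+02 -4.0000e-02  5.6130e+01] q [-64.  24.  41. 109. -19.  54. -47.] F [ 2.2 -0.8  0.9] w 0.0136 50.0
shift mm [ 0.2 -0.2 -0.1] norm 0.3
turn [ 0.0006 -0.0007 -0.0021]
[-0.19557117 -0.29696802 -0.03906488]
```

{"op": "drive_tool", "data": {
  "moves": [
    [[0, 0, -2], [0, 0, 0], 1],
    [[0, 0, -5], [0, 0, 0], 1],
    [[0, 0, -10], [0, 0, 0], 1],
    [[0, 0, -20], [0, 0, 0], 1],
    [[0, 0, -25], [0, 0, 0], 1],
    [[0, 0, -25], [0, 0, 0], 1],
    [[0, 0, -15], [0, 0, 0], 1],
    [[0, 0, -5], [0, 0, 0], 1],
    [[0, 0, 0], [0, 0, 0], 1],
    [[0, 0, 0], [0, 0, 0], 1],
    [[0, 0, 0], [0, 0, 0], 1]
  ]
}}

```text
time_s: 18.03
tool_pos: [0.5045, 0.2496, 0.1343]
tool_rot: [-179.9, 0.1, 56.2]
force: [-0.4, -0.0, -3.6]
grip_width: 0.0137
grasp_force: 50.0
```

```bash
python3 -c "
from h import *
go([.56,.05,.136],[180,0,56.25]);print(env.get_obs()['wrist_torque'])
p,d=env.read_camera('scene');q,e=env.read_camera('top')
np.savez('s5.npz',p=p,q=q,e=e,d=d)
cv2.imwrite('pics/s5.png',np.hstack([cv2.resize(p[100:220,170:270],None,fx=4,fy=4,interpolation=3),cv2.resize(q[150:270,120:220],None,fx=4,fy=4,interpolation=3)]))"
```

```text
t 18.03 pos [0.5045 0.2496 0.1343] rot [-1.7994e+02  1.3000e-01  5.6150e+01] q [-68.  16.  45. 105. -12.  65. -53.] F [-0.4 -0.  -3.6] w 0.0137 50.0
shift mm [-134.9  157.3   -1.5] norm 207.2
turn [-0.0011  0.0023 -0.0017]
[-0.05629296  0.08437522 -0.06748354]
```

View pics/s5.png

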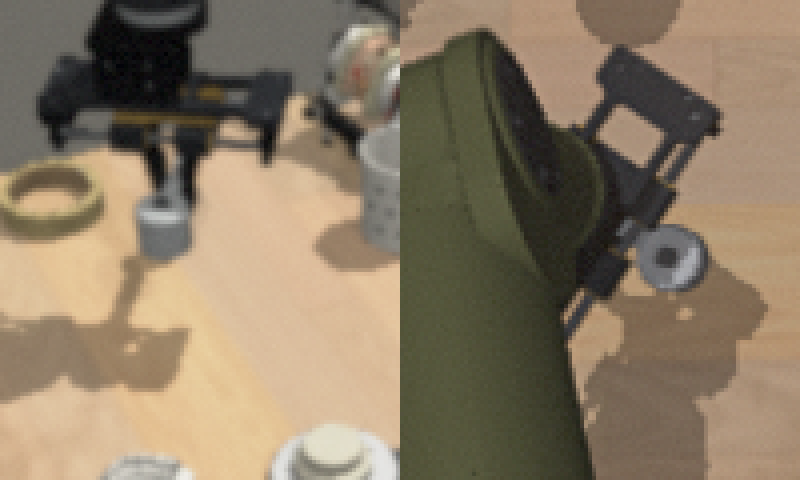

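The arm is held: head at left-crop (163,225) and right-crop (670,258), bar between fingers. Check level by depth at the head, then transport.

```bash
python3 -c "
from h import *
z=np.load('s5.npz');P=cloud('top',z['e']);
m=z['e']*0;R=P[205:223,180:197];h=R[...,2];w=(h>.12)&(h<.18);print('head z',np.median(h[w]),w.sum(),np.percentile(h[w],[10,90]))
print('head px',onplane('top',[[120+270/4,150+258/4]],.15),'expect',np.array([.5048,.2498])-.05*np.array([np.cos(np.radians(56.2)),np.sin(np.radians(56.2))]))
S=cloud('scene',z['d']);Q=S[145:165,200:222].reshape(-1,3);g=(Q[:,2]>.09)&(Q[:,2]<.18);print(np.percentile(Q[g,2],[5,50,95]).round(3))
"
```

```text
head z 0.1448851906264922 237 [0.14005171 0.14850941]
head px [[0.47547871 0.20793021 0.15      ]] expect [0.47698522 0.20825078]
[0.112 0.138 0.149]
```

{"op": "drive_tool", "data": {
  "moves": [
    [[-4, 5, 0], [0, 0, 0], 1],
    [[-10, 12, 0], [0, 0, 0], 1],
    [[-16, 18, 0], [0, 0, 0], 1],
    [[-19, 21, 0], [0, 0, 0], 1],
    [[-19, 21, 0], [0, 0, 0], 1],
    [[-19, 21, 0], [0, 0, 0], 1],
    [[-19, 21, 0], [0, 0, 0], 1],
    [[-19, 21, 0], [0, 0, 0], 1],
    [[-19, 21, 0], [0, 0, 0], 1],
    [[-16, 19, 0], [0, 0, 0], 1],
    [[-10, 13, 0], [0, 0, 0], 1],
    [[-5, 6, 0], [0, 0, 0], 1]
  ]
}}

```text
time_s: 19.13
tool_pos: [0.5735, -0.0106, 0.1355]
tool_rot: [179.9, 0.1, 55.9]
force: [-0.1, 0.2, -3.2]
grip_width: 0.0137
grasp_force: 50.0
```

{"op": "drive_tool", "data": {
  "moves": [
    [[-1, 1, 0], [0, 0, 0.04], 1],
    [[0, 0, 0], [0, 0, 0.08], 1],
    [[0, 0, 0], [0, 0, 0.11], 1],
    [[0, 0, 0], [0, 0, 0.12], 1],
    [[0, 0, 0], [0, 0, 0.12], 1],
    [[0, 0, 0], [0, 0, 0.12], 1],
    [[0, 0, 0], [0, 0, 0.12], 1],
    [[0, 0, 0], [0, 0, 0.12], 1],
    [[0, 0, 0], [0, 0, 0.12], 1],
    [[0, 0, 0], [0, 0, 0.12], 1],
    [[0, 0, 0], [0, 0, 0.1], 1],
    [[0, 0, 0], [0, 0, 0.05], 1]
  ]
}}

```text
time_s: 20.13
tool_pos: [0.5733, -0.0067, 0.1351]
tool_rot: [180.0, 0.1, -14.0]
force: [0.6, 0.1, -2.9]
grip_width: 0.0133
grasp_force: 50.0
```

{"op": "drive_tool", "data": {
  "moves": [
    [[0, 0, 0], [0, 0, 0.02], 1],
    [[0, 0, 0], [0, 0, 0], 1],
    [[0, 0, 0], [0, 0, 0], 1],
    [[0, 0, 0], [0, 0, 0], 1]
  ]
}}

```text
time_s: 20.47
tool_pos: [0.5736, -0.0074, 0.1356]
tool_rot: [-180.0, 0.0, -14.8]
force: [0.3, 1.1, -4.9]
grip_width: 0.0133
grasp_force: 50.0
```

```bash
python3 -c "
from h import *
go([.5734,-.0093,.103],[180,0,-14.5]);print(env.get_obs()['wrist_torque'])
p,d=env.read_camera('scene');q,e=env.read_camera('top')
np.savez('s6.npz',p=p,q=q,e=e,d=d)
cv2.imwrite('pics/s6.png',np.hstack([cv2.resize(p[150:270,220:340],None,fx=3.3,fy=3.3,interpolation=3),cv2.resize(q[130:250,210:330],None,fx=3.3,fy=3.3,interpolation=3)]))"
```

```text
t 20.47 pos [ 0.5736 -0.0074  0.1356] rot [-1.7998e+02  1.0000e-02 -1.4830e+01] q [-55.  25.  65. 104. -24.  67. -87.] F [ 0.3  1.1 -4.9] w 0.0133 50.0
shift mm [ 0.3  1.9 32.6] norm 32.6
turn [-0.0003  0.0003 -0.0058]
[-0.05972882  0.19343057  0.03813305]
```

View pics/s6.png

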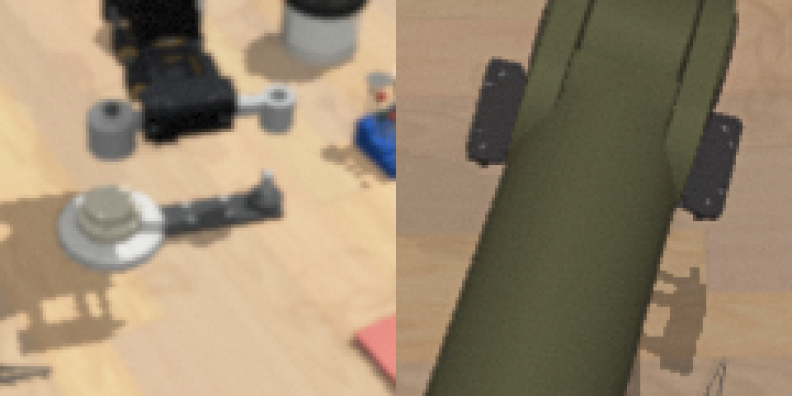

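The scene view shows the arm above stack and stud, head top at crop (110,107), eye top at (279,93), stack intact. Check level via depth.

```bash
cat > lv.py <<'E'
import sys
from h import *
d=np.load(sys.argv[1])['d'];p=np.load(sys.argv[1])['p'];S=cloud('scene',d)
V=cv2.cvtColor(p,cv2.COLOR_BGR2HSV)[...,2].astype(int)
for n,(u,v) in zip(('head','eye'),eval(sys.argv[2])):
    w=slice(v-3,v+4),slice(u-7 if n=='head' else u-5,u+8 if n=='head' else u+6)
    print(n,'\n',(S[w][...,2]*1000).round().astype(int));print(V[w])
E
python3 lv.py s6.npz "((253,183),(304,178))"; python3 -c "
from h import *
for r in ('head',[[220+110/3.3,150+107/3.3]],.1516),('eye',[[220+279/3.3,150+93/3.3]],.1406),('stud',[[301.2,202.1]],.048):print(r[0],onplane('scene',r[1],r[2]))"
```

```text
head 
 [[ -3  -1   1   1  -1 149 147 147 148 146 148   2   0 190 191]
 [ -1   2   0 147 150 146 147 150 151 148 145 146 147   0  -1]
 [  2 148 146 147 148 152 154 154 155 154 145 147 149 148   2]
 [  2 150 148 150 146 151 153 152 152 152 149 150 148 147 146]
 [146 147 149 149 146 147 148 152 153 150 146 148 149 147 146]
 [145 147 148 147 147 147 149 147 149 146 147 859 149 147 145]
 [144 148 146 859 148 148 147 147 147 146 148 145 148 147 145]]
[[211 208 203 195 179 164 155 148 149 155 162 176 174 142 116]
 [210 200 181 162 143 125 104  91  91 102 124 137 149 155 169]
 [203 183 155 141 128 103  79  64  62  78 105 122 127 141 177]
 [185 160 143 138 126  99  71  62  57  74 103 122 125 128 142]
 [170 143 141 140 132 110  84  69  68  85 109 121 125 123 112]
 [165 139 139 137 133 123 108 100  96 106 118 122 125 122 110]
 [163 135 137 137 132 125 123 119 116 121 122 121 122 116 106]]
eye 
 [[ -3   1   0   3   0   1   1  -3   2  -2  -1]
 [  2 140 141 142 140 142 142 140   1  -2   0]
 [141 142 141 139 139 139 140 140 139   0   0]
 [140 143 139 138 135 134 137 142 140 142   0]
 [142 140 134 130 132 133 134 137 141 141   0]
 [141 140 140 140 127 129 129 140 142 141   1]
 [139 140 142 140 140 144 143 141 142 138   1]]
[[227 224 218 207 203 202 196 187 200 211 213]
 [224 220 212 204 197 191 194 200 210 220 223]
 [218 207 197 182 157 152 161 182 202 214 222]
 [211 201 181 149 126 120 125 152 188 206 214]
 [209 203 184 154 134 124 127 152 187 202 207]
 [196 193 194 181 166 156 161 181 195 194 199]
 [155 151 168 179 183 181 183 185 178 167 186]]
head [[0.52877517 0.00399481 0.1516    ]]
eye [[ 0.67608705 -0.03468142  0.1406    ]]
stud [[ 0.67198913 -0.03542158  0.048     ]]
```

```bash
python3 lv.py scene0.npz "((213,177),(222,153))" | grep -v '^\[\[\|zz' | head -60
```

```text
head 
 [[ 1 -1  3  0 -2 40 40 40 41 41 42 30  0  0  2]
 [-1  2  3 43 40 39 45 50 46 42 41 40 42  3  0]
 [ 1 -2 40 41 38 45 47 44 45 38 40 43 40 36  0]
 [-3 39 38 39 42 42 47 49 42 40 39 38 41 38  1]
 [ 2 39 40 41 38 38 40 41 40 40 38 40 41 38  2]
 [-3 39 42 42 41 38 39 40 41 39 42 41 38 38 -1]
 [-2 32 36 41 41 42 39 43 40 42 43 43 39 32  1]]
 [224 220 211 204 194 169 141 127 139 169 187 189 198 212 220]
 [222 205 193 192 184 145 108  90 101 144 178 192 193 196 213]
 [217 196 191 194 186 143 103  90 105 148 181 194 192 189 211]
 [214 181 180 192 189 166 142 135 146 177 192 194 186 183 205]
 [209 175 165 178 190 189 188 187 188 196 196 187 174 161 187]
 [210 169 141 156 175 186 191 196 195 194 184 170 148 143 177]]
eye 
 [[ 1 -1  6 -3 -1 -1 -3  0  0  1  1]
 [ 3  0 32 34 33 35 32 35 33  1  1]
 [-2 33 31 31 32 29 31 34 34  4  0]
 [ 0 33 36 25 28 27 27 36 32 31 -1]
 [-1 33 32 35 32 37 36 35 33 29 -1]
 [ 1 29 35 35 36 34 33 31 28 23  1]
 [ 2 26 32 35 34 33 28 26 24 19 -2]]
 [214 203 198 188 172 168 171 182 197 206 216]
 [206 199 188 165 140 127 135 158 183 195 206]
 [199 186 180 165 143 136 140 163 179 185 202]
 [196 164 168 183 177 175 170 169 161 164 194]
 [192 152 149 184 197 189 163 137 128 149 189]
 [189 152 156 183 195 183 142 116 113 142 190]]
```

{"op": "drive_tool", "data": {
  "moves": [
    [[0, 1, 8], [0, 0, 0], 1],
    [[0, 0, 10], [0, 0, 0], 1],
    [[0, 0, 8], [0, 0, 0], 1],
    [[0, 0, 4], [0, 0, 0], 1],
    [[0, 0, 1], [0, 0, 0], 1],
    [[0, 0, 0], [0, 0, 0], 1],
    [[0, 0, 0], [0, 0, 0], 1],
    [[0, 0, 0], [0, 0, 0], 1],
    [[0, 0, 0], [0, 0, 0], 1]
  ]
}}

```text
time_s: 21.32
tool_pos: [0.5738, -0.0086, 0.1051]
tool_rot: [-180.0, -0.0, -14.9]
force: [0.7, -0.1, -3.5]
grip_width: 0.0132
grasp_force: 50.0
```

```bash
python3 -c "
from h import *
go([.5734,-.0093,.103],[180,0,-14.5])
p,d=env.read_camera('scene')
np.savez('s7.npz',p=p,d=d)
cv2.imwrite('pics/s7.png',cv2.resize(p[170:270,220:320],None,fx=6,fy=6,interpolation=3))"
```

```text
t 21.32 pos [ 0.5738 -0.0086  0.1051] rot [-1.7998e+02 -5.0000e-02 -1.4900e+01] q [-53.  27.  63. 105. -26.  65. -85.] F [ 0.7 -0.1 -3.5] w 0.0132 50.0
shift mm [-0.2  0.8  2.1] norm 2.2
turn [-0.0004 -0.0008 -0.007 ]
```

View pics/s7.png

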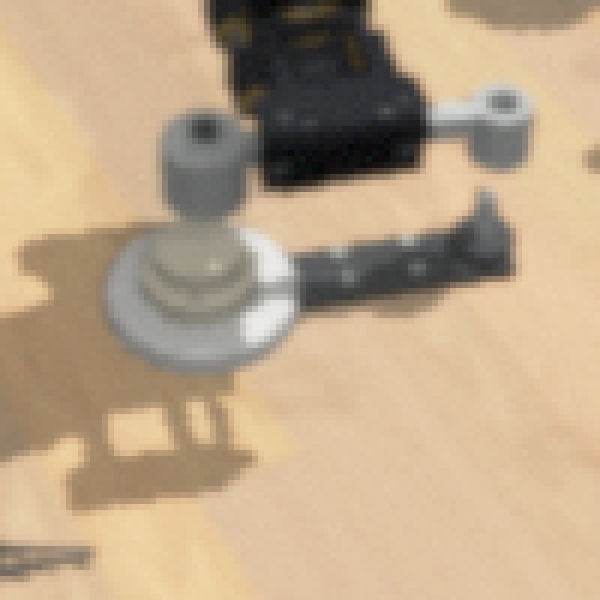

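Head top at crop (205,128), eye (502,103), stud tip (486,192): the arm hangs over the stack. Compare all in this one camera.

```bash
python3 -c "
from h import *
f=lambda x,y,k,u,v,z:onplane('scene',[[u+(x+.5)/k-.5,v+(y+.5)/k-.5]],z)[0,:2].round(4)
H=f(205,128,6,220,170,.116);E=f(502,103,6,220,170,.110);print('head',H,'eye',E,'yaw',np.degrees(np.arctan2(*(E-H)[::-1])),'len',np.hypot(*(E-H)))
print('stud',f(486,190,6,220,170,.048),'small',f(334,326,4,170,130,.044))
p=np.load('s4.npz')['p'];h=cv2.cvtColor(p,cv2.COLOR_BGR2HSV).astype(int)
print(h[200:228,252:255].mean(1).round().astype(int)[:,1:].tolist());print(h[210:213,236:272].mean(0).round().astype(int)[:,1:].tolist())
"
```

```text
head [0.5314 0.0073] eye [ 0.6734 -0.0362] yaw -17.031818387047974 len 0.14851346740279148
stud [ 0.6723 -0.0313] small [ 5.246e-01 -5.000e-04]
[[71, 220], [70, 220], [71, 219], [71, 220], [70, 219], [57, 222], [34, 226], [26, 226], [26, 224], [26, 225], [27, 225], [27, 225], [28, 226], [28, 226], [27, 225], [30, 212], [32, 164], [31, 131], [33, 140], [32, 181], [33, 209], [31, 177], [31, 139], [24, 136], [8, 175], [2, 221], [2, 229], [2, 226]]
[[86, 229], [83, 229], [83, 226], [74, 222], [51, 219], [27, 219], [13, 219], [10, 210], [15, 194], [22, 186], [29, 210], [27, 224], [27, 226], [26, 227], [27, 227], [26, 226], [27, 225], [27, 226], [28, 226], [27, 226], [27, 227], [27, 226], [26, 227], [26, 223], [26, 215], [17, 218], [10, 219], [4, 224], [5, 226], [13, 225], [28, 219], [46, 210], [57, 198], [63, 190], [61, 182], [60, 179]]
```

```bash
cat > cc.py <<'E'
import sys
from h import *
def c(f,u,v,r,lo,hi):
    z=np.load(f);S=cloud('scene',z['d'])[v-r:v+r+1,u-r:u+r+1].reshape(-1,3);s=S[(S[:,2]>lo)&(S[:,2]<hi)]
    (o,rad)=cv2.minEnclosingCircle((s[:,:2]*1000).astype(np.float32))
    print(f,'n',len(s),'mean',s.mean(0).round(4),'circ',np.round(o,1),round(rad,1))
f=sys.argv[1]
c(f,254,191,8,.111,.125);c(f,303,187,6,.106,.116);c('s6.npz',253,211,10,.039,.049);c('s6.npz',253,183,8,.142,.156);c('s6.npz',304,178,6,.136,.146);c('scene0.npz',213,177,9,.036,.05);c('scene0.npz',222,153,7,.029,.038);c('scene0.npz',301,204,8,.044,.051)
E
python3 cc.py s7.npz; python3 -c "
from h import *
print(onplane('scene',[[253.2,210.4]],.044))"
```

```text
s7.npz n 125 mean [ 0.5269 -0.0014  0.1163] circ [ 5.294e+02 -3.000e-01] 22.5
s7.npz n 61 mean [ 0.6703 -0.0373  0.1095] circ [670.2 -37.4] 17.5
s6.npz n 137 mean [ 5.223e-01 -2.000e-04  4.430e-02] circ [ 5.237e+02 -1.000e-01] 23.8
s6.npz n 125 mean [ 5.257e-01 -3.000e-04  1.472e-01] circ [527.8   1. ] 22.1
s6.npz n 61 mean [ 0.6698 -0.0366  0.1399] circ [670.7 -35.2] 17.0
scene0.npz n 90 mean [0.479  0.2072 0.0406] circ [486.1 225.1] 38.2
scene0.npz n 55 mean [0.5557 0.3239 0.0334] circ [554.7 320.9] 29.8
scene0.npz n 9 mean [ 0.6708 -0.0344  0.0476] circ [670.7 -33.8] 4.7
[[0.52620094 0.00223449 0.044     ]]
```

{"op": "drive_tool", "data": {
  "moves": [
    [[-1.5, 0, 1], [0, 0, -0.01], 1],
    [[0, 0, 1], [0, 0, 0], 1],
    [[0, 0, 0], [0, 0, 0], 1],
    [[0, 0, 0], [0, 0, 0], 1],
    [[0, 0, 0], [0, 0, 0], 1],
    [[0, 0, 0], [0, 0, 0], 1],
    [[0, 0, 0], [0, 0, 0], 1],
    [[0, 0, 0], [0, 0, 0], 1]
  ]
}}

```text
time_s: 22.03
tool_pos: [0.572, -0.0082, 0.1027]
tool_rot: [-180.0, -0.0, -14.3]
force: [-0.8, -0.2, -3.7]
grip_width: 0.0132
grasp_force: 50.0
```

```bash
python3 -c "
from h import *
p,d=env.read_camera('scene');np.savez('s8.npz',p=p,d=d)
for i in range(3):
    go([.5725,-.009,.103],[180,0,-14.3]);env.read_camera('scene')
print(np.abs(env.get_obs()['joint_velocities']).max())"; python3 cc.py s8.npz | head -2
```

```text
t 22.08 pos [ 0.572  -0.0082  0.1027] rot [180.    -0.   -14.34] q [-53.  27.  63. 106. -26.  64. -85.] F [ 0.5  0.3 -3.9] w 0.0135 50.0
shift mm [ 0.7  0.6 -0.3] norm 1.0
turn [ 0.     -0.0001 -0.0006]
t 22.13 pos [ 0.572  -0.0082  0.1027] rot [-180.     -0.    -14.33] q [-53.  27.  63. 106. -26.  64. -85.] F [ 0.5 -0.3 -3.5] w 0.0137 50.0
shift mm [ 0.7  0.6 -0.3] norm 1.0
turn [-0.     -0.0001 -0.0006]
t 22.18 pos [ 0.572  -0.0082  0.1027] rot [180.    -0.   -14.34] q [-53.  27.  63. 106. -26.  64. -85.] F [ 0.2 -0.5 -2.3] w 0.0134 50.0
shift mm [ 0.7  0.6 -0.3] norm 1.0
turn [ 0.     -0.0001 -0.0006]
0.1042271602139485
s8.npz n 111 mean [ 0.5251 -0.0012  0.115 ] circ [ 5.263e+02 -2.000e-01] 21.5
s8.npz n 45 mean [ 0.6692 -0.0357  0.1079] circ [668.7 -34.3] 18.1
```

```bash
python3 -c "
from h import *
print(env.sign_off())"
```

```text
the job is handed in; nothing more can be done
None
```

I handed the job in at about 22 s. Both discs are stacked on the pad, with the large one about 2.5 mm off the pad's centre and the small one within about 1 mm of the large. The press arm is held still and level about 3 cm above them, with the head within about 3 mm of the stack and the eye within about 2 mm of the stud.

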